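# Flip out a desk display's kickstand and hold the display upright

### The arm

A 6-joint arm with a two-finger parallel gripper is mounted at the origin on the work surface. World frame = base frame: x ahead of the robot, y to its left, z up, the work surface at z = 0. Lengths are in m, angles in rad, forces in N, time in s.
With the tool pointing down it reaches from about 0.35 to 0.975 m from the base axis. Payload 4.9 kg.
Tool frame: the origin (TCP) lies between the finger pads; the fingertips stand 19 mm ahead of it and the grasp point (between the pads) is the TCP; z points along the fingers, y is the direction in which the jaws open and shut (so a half turn about z gives the same grasp; the last joint's range is limited). The gripper opens to 85 mm and grips with 20 to 120 N. Pads are 22 mm wide; open, the fingers measure 114 mm over their backs; the gripper's body (76 mm by 85 mm) begins 54 mm behind the grasp point. The pads swing forward as they close: fully open they stand 13 mm farther back than shut.
Start: joints at [-1.463, 0.053, 1.613, -0, 1.476, -0.119], TCP at [0.141, -0.609, 0.25] pointing down, gripper open.
Joint ranges: [-3.01, 3.01], [-1.01, 2.22], [0.06, 2.58], [-1.02, 4.17], [0.09, 2.62], [-3.14, 3.14]. Speed limits (rad/s): [2.57, 2.57, 3.14, 3.14, 3.14, 3.14].

### API

Orientations are given as a unit quaternion [w, x, y, z].
In Python, from plant import state, grab_frame, calibration, job_done gives the robot as it stands. The module is installed in compiled form; this text tells all that it offers.
- The arm moves only by the tool servo_tool, never from a script. Its argument "deltas" is a list that holds one entry, the list of rows, each a list of 5 numbers: the finger opening in mm, from 0 to 85.4, then the shift along the world's x, y, z in mm, then the turn about the world's z in units of 6 degrees (1.0 is 6 degrees). A call has 1 to 5 rows; each row is the pose to reach, as a shift and turn from the pose commanded when the call began; what a row does not reach only later rows make up. A row lasts 1/8 s, in which the tool goes at most 62.5 mm and 10.7 degrees, less where a joint would pass 70% of its speed; a pose out of reach is approached as far as the arm can. A call with a gripper value outside its range is refused whole. The fingers move at their own pace and stop on an object; the grip force is fixed at half the most. Time passes only in rows, so rows that repeat a pose let the fingers close. It gives the time, the measured TCP pose, the force and the opening at its end, in the units of the state.
- state(): the state, without advancing time (a new reading comes with each control period).
- grab_frame(name): name is "scene" or "side" or "wrist"; returns the picture (480x640x3 uint8, red, green, blue); there is no depth.
- calibration(name): a dict with "intrinsics" (3x3 intrinsics, pixels), "k1" (the pictures are not rectified: a ray, as slopes to the right and down, at radius r is drawn at 1 + k1 r^2 times it, then the intrinsics apply), "world_from_camera" (4x4, takes a point from camera to world coordinates). Camera axes: x right, y down, z forward; pixel columns grow to the right and rows downward; lengths in m; the calibration is good to about 2 mm. A picture is of the moment at which its call begins: read the wrist's pose just before it. calibration takes no time and is no camera call; for the wrist camera it gives the pose at the moment of the call.
- job_done(): hands the job in, once; it reports no verdict.
The state is a dict: "time": time; "joint_pos": joint angles; "joint_vel": joint speeds; "joint_efforts": joint torques, N m; "tool_pos": TCP position; "tool_rot": TCP orientation; "contact_force": force on the tool from outside, world axes, zero at the start; "ft_torque": the same for the moment, N m; "gripper_width": opening from 0.0 (shut) to 1.0 (fully open).
Only numpy, scipy, OpenCV 4.12 (cv2) and the standard library are available. Lean on these libraries where they do the work, as an engineer would, in place of code of your own. Each camera call takes 0.05 s, during which the arm holds its last target.

### The job

The small microscope display on its desk stand is leaning face down on its rests. While it leans there, flip the sprung kickstand on its back over centre until it snaps fully down, then take the display by its top handle, gently swing it up until it stands upright and finish still gripping the handle, since nothing else keeps the display from tipping while a colleague tightens its pivot. Leave the mouse, the oil bottle and the slide box alone.

Things in the scene. Friction and masses are not known exactly. Their poses are not given: they have to be found in the camera images.
- stand: Fixed grey stand: base plate 290 x 150 x 12 mm, central hub 80 mm along y and 68 mm high, two rest posts 102 mm high 108 mm towards -x, a low rear ledge. Origin on the desk below the pivot axis. The display leans towards the stand's -x and is raised towards its +x, x level; y runs along the pivot axis, z up.
- pivot_axis (a point): Centre of the hub on the display's pivot axis, 50 mm above the desk; axes as those of the stand. The display turns about the y axis through this point.
- pivot (a joint): Display's angle, rad: 0 = leaning on the rests (55 degrees from upright, back with kickstand facing up), 0.96 = upright, 1.26 = rear stop. Swings with almost no friction: below upright it falls back to 0, beyond upright to the rear stop. Display with handle and kickstand weighs 0.7 to 1 kg; raising it takes 3 to 5 N at the handle.
- handle (a point): Aluminium handle on the display's top edge: round bar 14 mm thick, 120 mm along y, on two posts (100 mm free between). Origin mid-bar, 200 mm from the pivot axis; z points away from the pivot in the display's plane (up when upright), x out of its back. The panel, 210 mm wide along y and 18 mm thick, lies 52 to 170 mm from the bar along -z.
- kickstand (a joint): Kickstand's angle about the display's y axis, rad: 0 = stowed, pointing to the handle end, 30 degrees off the display's back; 1.745 = fully down, pointing rearward and towards the lower edge (130 degrees from the handle's direction). A spring holds it at either end; past dead centre at 0.87 it snaps down by itself. It takes about 2 N at the foot.
- kickstand_hinge (a point): Middle of the kickstand's hinge: 65 mm from the pivot axis towards the handle and 17 mm out of the display's middle plane on its back side. Turns with the kickstand; z axis points from hinge to foot.
- kickstand_foot (a point): Centre of the kickstand's rubber foot, a bar 46 mm along y and 12 x 12 mm across, 90 mm from the hinge on a flat leg 16 mm wide (along y), 6 mm thick. Stowed with the display on its rests it is the highest part, about 180 mm above the desk and 80 mm behind the handle bar, level distance. z points from hinge to foot.
- mouse: Loose black computer mouse about 85 x 60 x 35 mm, bystander; origin at its underside.
- oil_bottle: Loose small amber bottle, 36 mm across and 75 mm high, bystander; origin at the centre of its underside.
- slide_box: Loose flat grey slide box 85 x 100 x 30 mm, bystander; origin at the centre of its underside.

How it is judged:
By the outcome, as a careful person would: the job done as asked, in the order asked, and still so for the second after the job is handed in, while the arm keeps its last pose, push and grip.
It also fails if it takes over 48 s, if anything falls off the work surface, if the arm or the gripper's body presses on something with over 40 N, if the wrist force passes 120 N, or if a joint passes its speed limit or range.

## Working session

There is one attempt and no reset: what is moved stays moved. The work goes in short steps, Python scripts to look and compute and a tool call to move; the robot and the scene stay as the last step left them, time stands still between calls to the robot, and variables do not carry over. Pictures are saved under pics/ and viewed, and the job is handed in when it is done.

Besides the shell and the picture viewer there is one more tool, called after ">>>" as a command line: name --argument value ..., lists and objects as JSON in quotes. servo_tool: Moves the arm, as the interface text tells. Its arguments: {"type":"object","properties":{"deltas":{"type":"array","items":{"type":"array","items":{"type":"array","items":{"type":"number"}}}}},"required":["deltas"]}

```bash
mkdir -p pics
python3 - <<'E'
from plant import state, grab_frame, calibration
import cv2, numpy as np
np.set_printoptions(precision=4,suppress=True)
s=state();print(s)
for n in ["scene","side","wrist"]:
    c=calibration(n);print(n,c)
    f=grab_frame(n);cv2.imwrite(f"pics/{n}0.png",f[:,:,::-1])
E
```

```text
{'time': 0.0, 'joint_pos': array([-1.463 ,  0.0534,  1.6143,  0.    ,  1.476 , -0.119 ]), 'joint_vel': array([-0.    ,  0.0019, -0.0019, -0.0009,  0.0014,  0.0003]), 'joint_efforts': array([  0.0021, -39.3681, -37.0175,   0.0002,   0.0072,  -0.    ]), 'tool_pos': array([ 0.1405, -0.6084,  0.2491]), 'tool_rot': array([-0.001 ,  0.9936,  0.1132,  0.    ]), 'contact_force': array([-0.2542,  0.1925,  0.2278]), 'ft_torque': array([ 0.019 , -0.0223, -0.0003]), 'gripper_width': 0.9979281988292801}
scene {'intrinsics': array([[510.9585,   0.    , 317.9884],
       [  0.    , 510.9585, 227.5199],
       [  0.    ,   0.    ,   1.    ]]), 'k1': -0.1205211294100315, 'world_from_camera': array([[-0.6797,  0.405 , -0.6115,  1.1723],
       [ 0.7334,  0.3687, -0.571 ,  0.5924],
       [-0.0058, -0.8367, -0.5477,  0.6598],
       [ 0.    ,  0.    ,  0.    ,  1.    ]])}
side {'intrinsics': array([[443.879 ,   0.    , 318.492 ],
       [  0.    , 443.879 , 235.0008],
       [  0.    ,   0.    ,   1.    ]]), 'k1': 0.02582818430417953, 'world_from_camera': array([[ 0.9192, -0.2788,  0.2781,  0.3731],
       [-0.3934, -0.6813,  0.6174, -0.5422],
       [ 0.0173, -0.6769, -0.7359,  0.8145],
       [ 0.    ,  0.    ,  0.    ,  1.    ]])}
wrist {'intrinsics': array([[331.84  ,   0.    , 319.4937],
       [  0.    , 331.84  , 239.35  ],
       [  0.    ,   0.    ,   1.    ]]), 'k1': -0.06336081203555789, 'world_from_camera': array([[ 0.2245, -0.9235, -0.311 ,  0.2216],
       [-0.9745, -0.2132, -0.0704, -0.5905],
       [-0.0013,  0.3189, -0.9478,  0.373 ],
       [ 0.    ,  0.    ,  0.    ,  1.    ]])}
```

View pics/scene0.png

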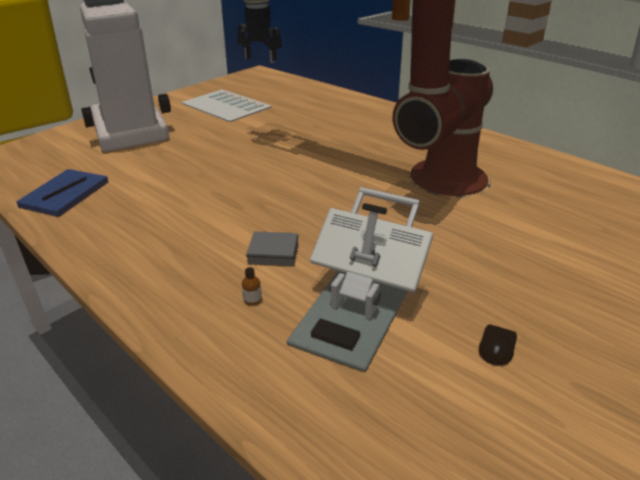

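View pics/side0.png

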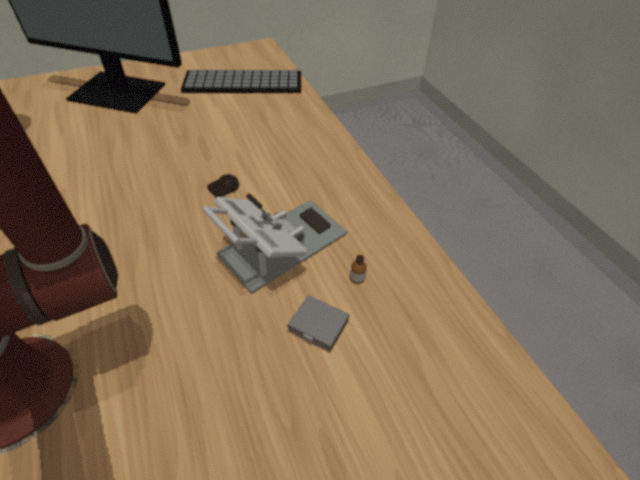

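The display leans toward the robot. In the scene view the handle is at about (388,195), the foot at (374,209) and the base's far edge at (330,350). In the side view the handle is at (225,228). I'll zoom in next.

Run:
```python
import cv2
a=cv2.imread("pics/scene0.png")[180:380,270:470];cv2.imwrite("pics/sz.png",cv2.resize(a,(600,600),interpolation=cv2.INTER_CUBIC))
a=cv2.imread("pics/side0.png")[170:300,190:360];cv2.imwrite("pics/dz.png",cv2.resize(a,(765,585),interpolation=cv2.INTER_CUBIC))
```

```text
(no output)
```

View pics/sz.png

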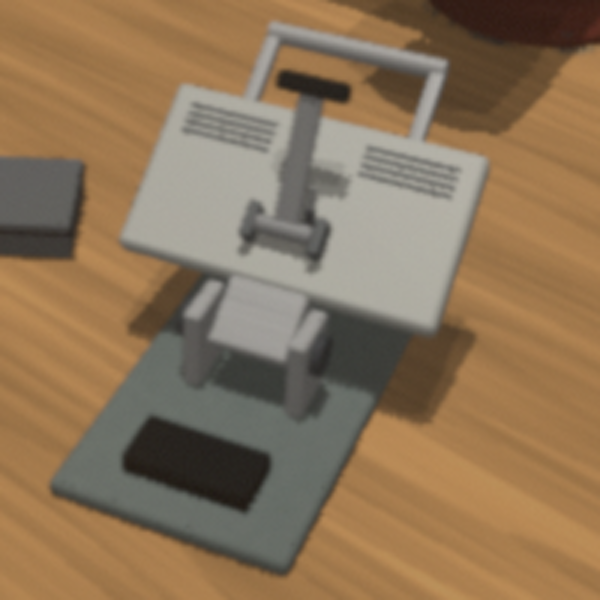

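View pics/dz.png

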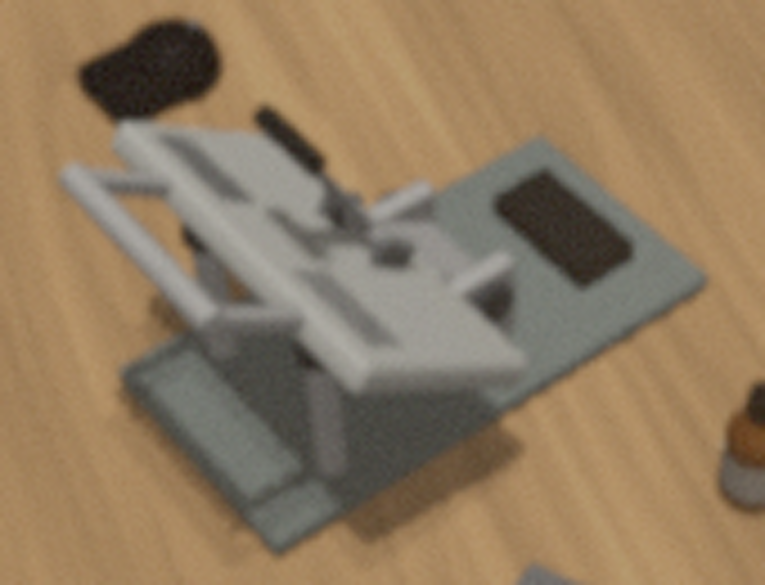

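```bash
cat > h.py <<'E'
import numpy as np, cv2
from plant import calibration
np.set_printoptions(precision=4,suppress=True)
def ray(c,u):
    K=c["intrinsics"];k=c["k1"];d=np.array([(u[0]-K[0,2])/K[0,0],(u[1]-K[1,2])/K[1,1]])
    x=d.copy()
    for _ in range(30): x=d/(1+k*(x@x))
    T=c["world_from_camera"];v=T[:3,:3]@np.array([x[0],x[1],1]);return T[:3,3],v/np.linalg.norm(v)
def tri(c1,u1,c2,u2):
    o1,a=ray(c1,u1);o2,b=ray(c2,u2)
    t=np.linalg.lstsq(np.stack([a,-b],1),o2-o1,rcond=None)[0]
    p,q=o1+t[0]*a,o2+t[1]*b;return (p+q)/2,np.linalg.norm(p-q)
def plane(c,u,z):
    o,a=ray(c,u);return o+a*(z-o[2])/a[2]
def proj(c,p):
    T=np.linalg.inv(c["world_from_camera"]);q=T[:3,:3]@p+T[:3,3];x=q[:2]/q[2];x=x*(1+c["k1"]*(x@x));K=c["intrinsics"];return np.array([x[0]*K[0,0]+K[0,2],x[1]*K[1,1]+K[1,2]])
E
python3 - <<'E'
from h import *
S,D=calibration("scene"),calibration("side")
s=lambda x,y:(270+(x-1)/3,180+(y-1)/3)
d=lambda x,y:(190+(x-1.75)/4.5,170+(y-1.75)/4.5)
for n,a,b in [("barR",(443,66),(70,172)),("barL",(274,32),(208,318)),("footR",(349,92),(263,113)),("footL",(281,80),(317,162))]:
    print(n,*tri(S,s(*a),D,d(*b)))
P={k:plane(c,u,.012) for k,c,u in [("s+x-y",S,s(53,488)),("s+x+y",S,s(287,572)),("d+x+y",D,d(543,139)),("d+x-y",D,d(707,278)),("d-x+y",D,d(125,377)),("d-x-y",D,d(280,550))]}
for k,v in P.items(): print(k,v)
for a,b in [("s+x-y","s+x+y"),("d+x+y","d+x-y"),("d-x+y","d-x-y"),("d+x+y","d-x+y"),("d+x-y","d-x-y")]:
    e=P[a]-P[b];print(a,b,np.linalg.norm(e),np.degrees(np.arctan2(e[1],e[0])))
E
```

```text
barR [0.4295 0.1591 0.1685] 0.0007228442657929954
barL [0.4636 0.0493 0.1661] 0.0016498470659358712
footR [0.5192 0.1485 0.1844] 0.0015836429248763933
footL [0.5329 0.1084 0.183 ] 0.0002044701746026043
s+x-y [0.7512 0.1246 0.012 ]
s+x+y [0.7093 0.2636 0.012 ]
d+x+y [0.705  0.2532 0.012 ]
d+x-y [0.7459 0.1157 0.012 ]
d-x+y [0.4331 0.1671 0.012 ]
d-x-y [0.4747 0.0309 0.012 ]
s+x-y s+x+y 0.14522234494261108 -73.24983472914192
d+x+y d+x-y 0.1434708844742323 106.56878226807888
d-x+y d-x-y 0.14239116093314091 106.98927852263826
d+x+y d-x+y 0.28517769933349546 17.582390336282604
d+x-y d-x-y 0.2841156849145756 17.367637776184022
```

The measurements agree:
- The stand is turned 17.2° and the pivot is at about (0.6035, 0.153).
- The bar sits at z = 0.167 against 0.165 expected.
- The foot sits at z = 0.184 against 0.183 expected, and 83 mm behind the bar.

Next I'll approach with the fingers shut.

>>> servo_tool --deltas '[[[0,25,54,20,1.5],[0,50,108,40,3.0],[0,75,162,50,4.6],[0,100,216,50,6.2],[0,125,270,50,7.8]]]'

```text
time: 0.78
tool_pos: [0.2659, -0.3372, 0.3002]
tool_rot: [0.0, 0.866, 0.501, 0.0]
contact_force: [1.3, 0.5, -0.1]
gripper_width: -0.002
```

>>> servo_tool --deltas '[[[0,25,54,0,1.6],[0,50,108,0,3.2],[0,75,162,0,4.8],[0,100,216,0,6.4],[0,125,270,0,7.9]]]'

```text
time: 1.4
tool_pos: [0.3908, -0.0671, 0.3003]
tool_rot: [0.001, 0.591, 0.806, 0.0]
contact_force: [0.8, -0.9, -0.3]
gripper_width: 0.002
```

>>> servo_tool --deltas '[[[0,25,54,0,0],[0,50,108,0,0],[0,75,160,0,0],[0,93,185,0,0],[0,93,185,0,0]]]'

```text
time: 2.02
tool_pos: [0.4837, 0.1175, 0.2995]
tool_rot: [-0.001, 0.592, 0.806, -0.001]
contact_force: [0.5, -0.8, -0.4]
gripper_width: -0.001
```

>>> servo_tool --deltas '[[[0,0,-2,-40,0],[0,0,-2,-75,0],[0,0,-2,-95,0],[0,0,-2,-108,0],[0,0,-2,-108,0]]]'

```text
time: 2.65
tool_pos: [0.4833, 0.1137, 0.192]
tool_rot: [-0.0, 0.594, 0.805, -0.0]
contact_force: [0.1, 0.3, 0.9]
gripper_width: 0.0
```

```bash
cat > look.py <<'E'
import sys,cv2
from plant import grab_frame,state
n=sys.argv[1]
a=grab_frame("scene")[140:380,240:480,::-1];b=grab_frame("side")[120:300,180:360,::-1]
a=cv2.resize(a,(400,400),interpolation=cv2.INTER_CUBIC);b=cv2.resize(b,(400,400),interpolation=cv2.INTER_CUBIC)
cv2.imwrite(f"pics/{n}.png",cv2.hconcat([a,b]))
s=state();print(s["time"],s["tool_pos"].round(4),s["contact_force"].round(2),s["gripper_width"])
E
python3 look.py p1
```

```text
2.75 [0.4843 0.114  0.1936] [ 0.74 -0.23  0.78] -0.00273626408833349
```

View pics/p1.png

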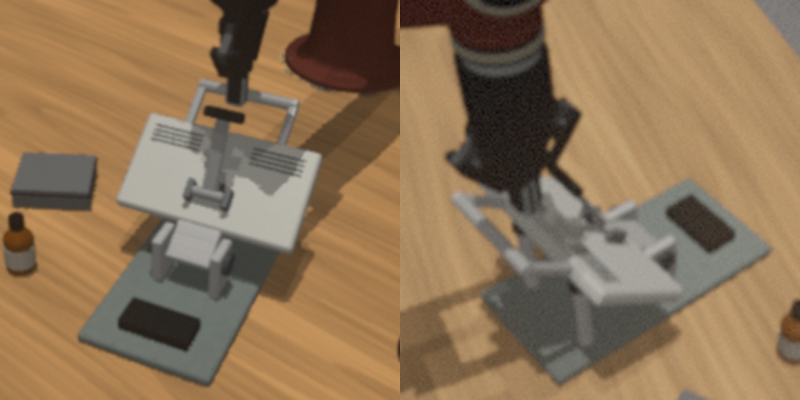

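The shut fingers are between the bar and the foot (scene pane: tips at about (237,98), foot at (225,115)). I'll push along the stand's +x.

>>> servo_tool --deltas '[[[0,8,3,-1,0],[0,16,6,-1,0],[0,24,8,-1,0],[0,32,10,-1,0],[0,38,12,-1,0]]]'

```text
time: 3.38
tool_pos: [0.5221, 0.1261, 0.1913]
tool_rot: [-0.0, 0.593, 0.805, -0.0]
contact_force: [-1.1, -0.7, 0.4]
gripper_width: -0.002
```

>>> servo_tool --deltas '[[[0,7,2,0,0],[0,14,4,0,0],[0,21,7,0,0],[0,28,9,0,0],[0,35,11,0,0]]]'

```text
time: 4.0
tool_pos: [0.5568, 0.1373, 0.191]
tool_rot: [-0.0, 0.593, 0.805, -0.0]
contact_force: [-0.9, -0.2, -1.7]
gripper_width: 0.001
```

```bash
python3 look.py p2
```

```text
4.1 [0.5571 0.1372 0.1911] [-0.75 -0.4  -0.86] -0.002589518461638731
```

View pics/p2.png

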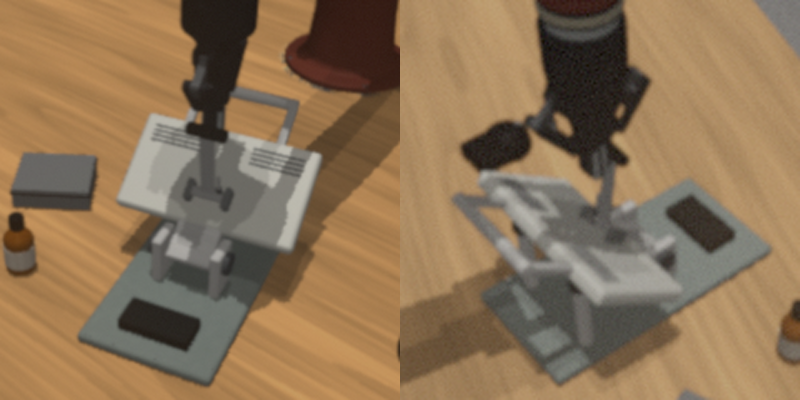

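The leg is now about upright, with the foot at (207,130) in the scene pane, so it is not past centre yet. I'll keep pushing.

>>> servo_tool --deltas '[[[0,7,2,0,0],[0,14,4,0,0],[0,21,7,0,0],[0,28,9,0,0],[0,34,11,0,0]]]'

```text
time: 4.72
tool_pos: [0.5912, 0.1482, 0.1914]
tool_rot: [0.0, 0.593, 0.805, 0.0]
contact_force: [-0.3, -0.5, 0.1]
gripper_width: -0.001
```

```bash
python3 look.py p3
```

```text
4.825 [0.5912 0.1482 0.1914] [0.27 0.36 0.  ] 0.0028632866780978826
```

View pics/p3.png

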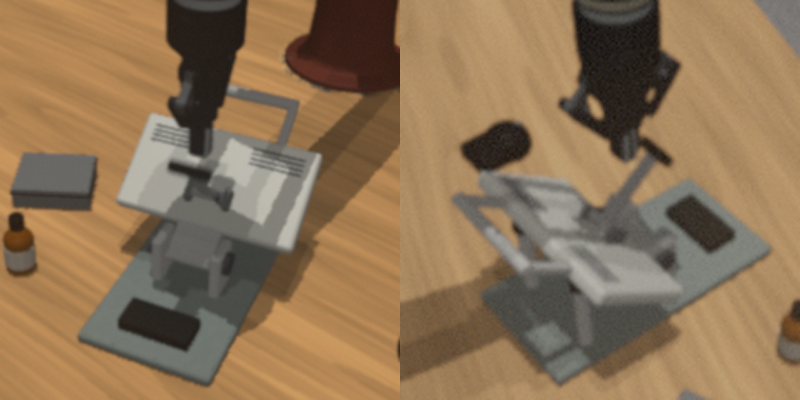

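>>> servo_tool --deltas '[[[0,5,2,0,0],[0,10,3,0,0],[0,15,5,0,0],[0,15,5,0,0]]]'

```text
time: 5.32
tool_pos: [0.6059, 0.1531, 0.1913]
tool_rot: [0.0, 0.593, 0.805, 0.0]
contact_force: [-0.7, 0.5, -0.2]
gripper_width: 0.001
```

```bash
python3 look.py p4
python3 - <<'E'
from h import *
S,D=calibration("scene"),calibration("side")
P=np.array([.6035,.1527,0]);X=np.array([.955,.296,0])
for a in (0,30,50,75,100):
    t=np.radians(a-25);p=P+X*(-.0435+.09*np.sin(t))+[0,0,.101+.09*np.cos(t)]
    u=proj(S,p);v=proj(D,p);print(a,p,(u-[240,140])*400/240,(v-[180,120])*400/180)
E
```

```text
5.425 [0.6055 0.153  0.1912] [ 0.33 -0.12 -0.27] 0.0004603414006549375
0 [0.5256 0.1286 0.1826] [224.2071 114.8201] [163.6355 178.6885]
30 [0.5694 0.1421 0.1907] [209.2743 128.835 ] [202.8794 151.4963]
50 [0.5983 0.1511 0.1826] [198.1843 149.871 ] [228.621  144.6953]
75 [0.6278 0.1602 0.1589] [185.8383 184.9594] [254.2581 149.8172]
100 [0.645  0.1656 0.1243] [177.9637 222.1279] [268.6846 167.7789]
```

View pics/p4.png

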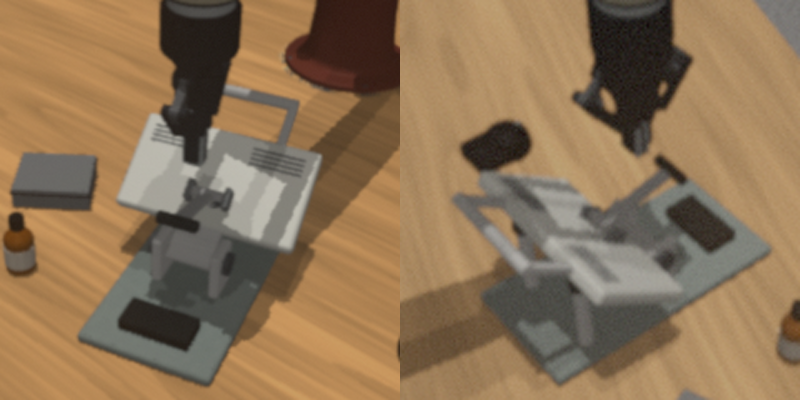

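The kickstand has snapped fully down: the foot is at (178,222) and (270,168), as predicted for 100°. Now I'll lift, go back over the handle and partly open.

>>> servo_tool --deltas '[[[0,0,0,40,0],[0,-25,-8,65,0],[20,-75,-23,65,0],[45,-125,-38,65,0],[45,-159,-49,65,0]]]'

```text
time: 6.05
tool_pos: [0.4447, 0.1036, 0.2562]
tool_rot: [0.0, 0.593, 0.805, 0.0]
contact_force: [-1.1, 0.2, -0.1]
gripper_width: 0.525
```

>>> servo_tool --deltas '[[[45,0,0,-5,0],[45,0,0,-20,0]]]'

```text
time: 6.3
tool_pos: [0.4475, 0.1041, 0.2369]
tool_rot: [0.001, 0.594, 0.805, 0.001]
contact_force: [0.2, -0.3, 0.1]
gripper_width: 0.532
```

```bash
python3 look.py p5
python3 - <<'E'
from h import *
from plant import grab_frame
c=calibration("wrist");f=grab_frame("wrist");cv2.imwrite("pics/w5.png",f[:,:,::-1])
for y in (-.05,0,.05):
    print(proj(c,np.array([.4466,.1042,.1655])+y*np.array([-.296,.955,0])))
E
```

```text
6.4 [0.4459 0.1041 0.2337] [-0.65 -0.52 -0.57] 0.5302806368932255
[319.7817 332.7987]
[319.7491 264.9363]
[319.7093 185.3468]
```

View pics/p5.png

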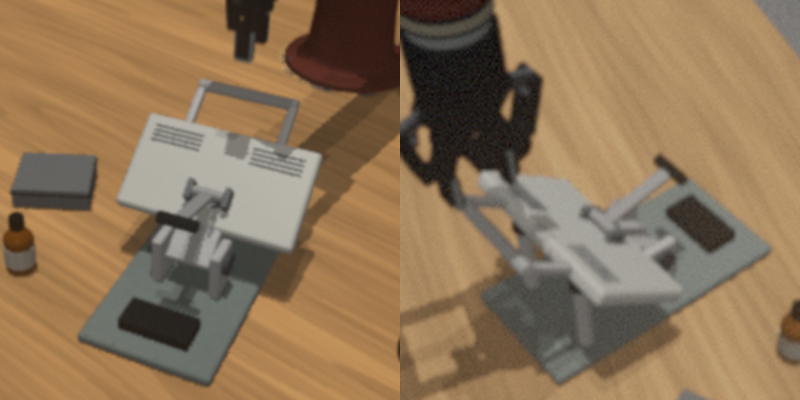

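View pics/w5.png

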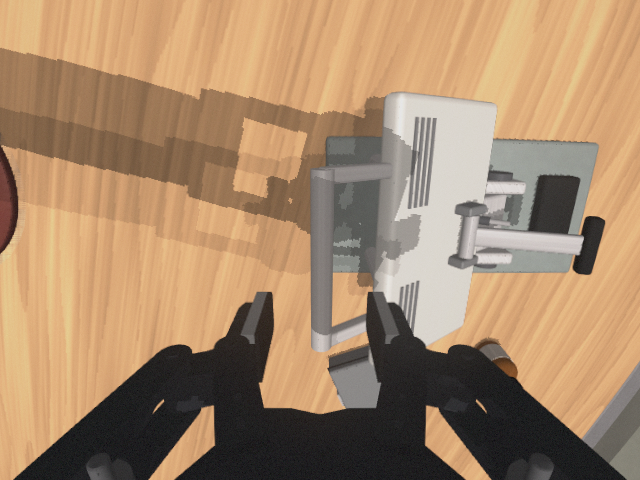

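The wrist view shows the bar at column 322 against 320 predicted, centred between the pads (about 270 and 370). The kickstand is down. I'll descend with a narrower opening and close.

>>> servo_tool --deltas '[[[34,1,0,-10,0],[34,1,0,-30,0],[34,1,0,-50,0],[34,1,0,-63,0],[34,1,0,-70,0]]]'

```text
time: 7.08
tool_pos: [0.447, 0.104, 0.1648]
tool_rot: [-0.001, 0.593, 0.805, -0.001]
contact_force: [0.4, -0.0, 0.0]
gripper_width: 0.4
```

>>> servo_tool --deltas '[[[34,0,0,0,0],[22,0,0,0,0],[10,0,0,0,0],[5,0,0,0,0],[5,0,0,0,0]]]'

```text
time: 7.7
tool_pos: [0.447, 0.1037, 0.1673]
tool_rot: [-0.0, 0.593, 0.805, -0.001]
contact_force: [-4.3, -1.3, 3.4]
gripper_width: 0.139
```

```bash
python3 look.py p6
```

```text
7.8 [0.4469 0.1037 0.1673] [-5.8  -2.13  4.71] 0.14113569244556895
```

View pics/p6.png

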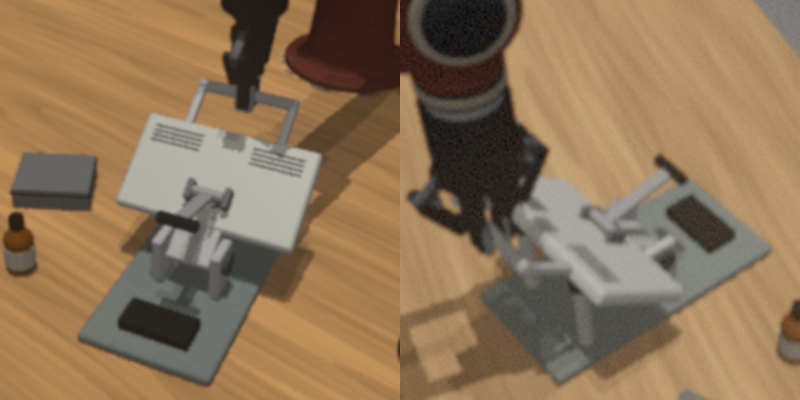

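The handle is gripped (opening 0.14, about 12 mm, with a light radial preload of about 7 N). Next I'll compute the arc.

Run:
```python
import numpy as np
N=40
t=np.linspace(0,1,N+1); s=t+0*t
s=np.where(t<.1,5*t*t/.9*1.0, np.where(t>.9,1-5*(1-t)**2/.9,(t-.05)/.9))
a=np.radians(55)*(1-s);r=200
p=np.stack([-r*np.sin(a),r*np.cos(a)],1)
w=np.stack([p[:,0]*.9553,p[:,0]*.2957,p[:,1]],1)
for k in range(0,N,5):
    print(k,[[5]+list((w[k+i]-np.round(w[k],0)).round(1)) for i in range(1,6)])
# rounding kept absolute
W=np.round(w-w[0],0)
for k in range(0,N,5): print((W[k+1:k+6]-W[k]).astype(int).tolist())
print(W[-1],w[-1]-w[0])
```

```text
0 [[5, np.float64(0.9), np.float64(-0.3), np.float64(0.3)], [5, np.float64(2.0), np.float64(0.0), np.float64(1.9)], [5, np.float64(3.9), np.float64(0.6), np.float64(4.6)], [5, np.float64(6.6), np.float64(1.4), np.float64(8.3)], [5, np.float64(9.8), np.float64(2.4), np.float64(12.4)]]
5 [[5, np.float64(3.0), np.float64(1.4), np.float64(4.5)], [5, np.float64(6.4), np.float64(2.5), np.float64(8.5)], [5, np.float64(9.9), np.float64(3.6), np.float64(12.3)], [5, np.float64(13.5), np.float64(4.7), np.float64(16.1)], [5, np.float64(17.2), np.float64(5.8), np.float64(19.8)]]
10 [[5, np.float64(4.0), np.float64(1.0), np.float64(3.4)], [5, np.float64(7.9), np.float64(2.2), np.float64(6.8)], [5, np.float64(11.9), np.float64(3.4), np.float64(10.2)], [5, np.float64(15.9), np.float64(4.7), np.float64(13.4)], [5, np.float64(20.0), np.float64(6.0), np.float64(16.6)]]
15 [[5, np.float64(4.2), np.float64(1.3), np.float64(2.6)], [5, np.float64(8.5), np.float64(2.6), np.float64(5.5)], [5, np.float64(12.9), np.float64(3.9), np.float64(8.2)], [5, np.float64(17.3), np.float64(5.3), np.float64(10.9)], [5, np
[... 1039 characters left out ...]
oat64(12.5), np.float64(4.2), np.float64(1.0)], [5, np.float64(14.4), np.float64(4.8), np.float64(1.0)], [5, np.float64(15.0), np.float64(5.0), np.float64(1.0)]]
[[0, 0, 1], [1, 0, 2], [3, 1, 5], [6, 2, 9], [9, 3, 13]]
[[4, 1, 4], [7, 2, 8], [10, 3, 12], [14, 4, 15], [18, 5, 19]]
[[4, 1, 4], [7, 3, 7], [11, 4, 10], [15, 5, 14], [20, 6, 17]]
[[4, 2, 3], [8, 3, 6], [12, 4, 9], [17, 6, 11], [21, 7, 14]]
[[5, 2, 2], [9, 3, 4], [14, 4, 6], [19, 6, 9], [24, 7, 10]]
[[4, 2, 2], [9, 3, 4], [14, 5, 5], [19, 6, 7], [24, 8, 8]]
[[5, 1, 1], [10, 3, 2], [15, 5, 3], [20, 6, 3], [25, 8, 4]]
[[5, 1, 0], [10, 3, 0], [13, 4, 0], [15, 4, 0], [16, 4, 0]]
[157.  48.  85.] [156.50718958  48.4446519   85.28471273]
```

>>> servo_tool --deltas '[[[5,0,0,1,0],[5,1,0,2.5,0],[5,3,1,5,0],[5,6,2,9,0],[5,9,3,13,0]]]'

```text
time: 8.43
tool_pos: [0.4547, 0.1061, 0.1783]
tool_rot: [-0.002, 0.593, 0.805, -0.003]
contact_force: [-5.8, -4.7, -0.2]
gripper_width: 0.143
```

>>> servo_tool --deltas '[[[5,3.5,1,4,0],[5,7,2,8,0],[5,10.5,3,12,0],[5,14,4,15.5,0],[5,18,5,19,0]]]'

```text
time: 9.05
tool_pos: [0.472, 0.1113, 0.1988]
tool_rot: [-0.003, 0.593, 0.805, -0.004]
contact_force: [-15.9, -4.0, 11.8]
gripper_width: 0.14
```

```bash
python3 look.py p7
```

```text
9.15 [0.473  0.1116 0.1998] [-13.7   -3.15  10.57] 0.14068808130035795
```

View pics/p7.png

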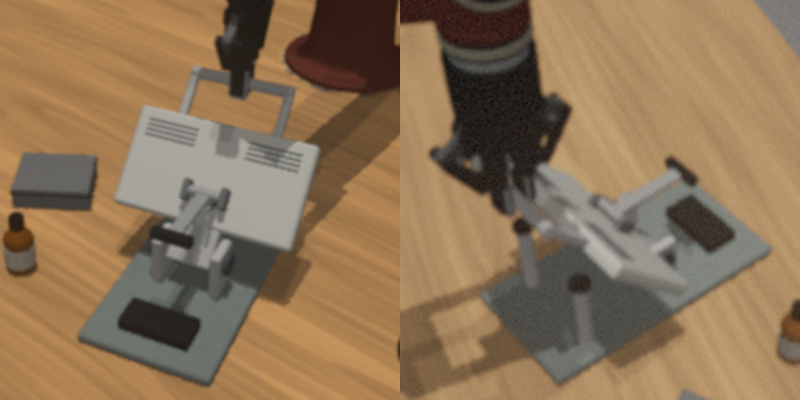

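The display follows with the kickstand still down. There is a radial press of about 17 N from a path error of about 2 mm, so I'll shift the path outward a little.

>>> servo_tool --deltas '[[[5,3,1,5,0],[5,6,2.5,9,0],[5,10,3.5,12,0],[5,14,4.5,16,0],[5,19,6,19,0]]]'

```text
time: 9.78
tool_pos: [0.4932, 0.1178, 0.218]
tool_rot: [-0.001, 0.594, 0.805, -0.001]
contact_force: [-7.3, -3.9, 4.5]
gripper_width: 0.137
```

>>> servo_tool --deltas '[[[5,4,1.5,3,0],[5,8,3,6,0],[5,12,4,9,0],[5,17,5.5,11,0],[5,21,7,14,0]]]'

```text
time: 10.4
tool_pos: [0.5148, 0.1244, 0.2327]
tool_rot: [0.001, 0.594, 0.805, -0.001]
contact_force: [-3.3, -5.3, 2.0]
gripper_width: 0.139
```

```bash
python3 look.py p8
```

```text
10.5 [0.515  0.1245 0.2327] [-5.34 -4.96  3.69] 0.13889424184014637
```

View pics/p8.png

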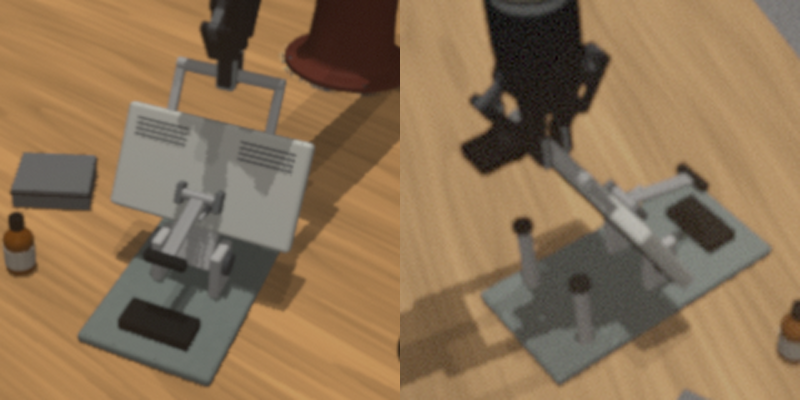

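>>> servo_tool --deltas '[[[5,5,1,2.5,0],[5,9,2.5,5,0],[5,14,4,7,0],[5,19,5.5,9,0],[5,24,7,11,0]]]'

```text
time: 11.12
tool_pos: [0.539, 0.1317, 0.2447]
tool_rot: [0.0, 0.594, 0.805, -0.0]
contact_force: [-6.5, -3.0, 10.8]
gripper_width: 0.139
```

>>> servo_tool --deltas '[[[5,4.5,1.5,2,0],[5,9,3,3.5,0],[5,14,4.5,5,0],[5,19,6,6.5,0],[5,24,7.5,7.5,0]]]'

```text
time: 11.75
tool_pos: [0.564, 0.1394, 0.2522]
tool_rot: [0.002, 0.594, 0.805, 0.001]
contact_force: [-2.8, -2.9, 6.4]
gripper_width: 0.141
```

```bash
python3 look.py p9
```

```text
11.85 [0.5644 0.1396 0.2524] [-2.12 -2.14  5.9 ] 0.13597565882121815
```

View pics/p9.png

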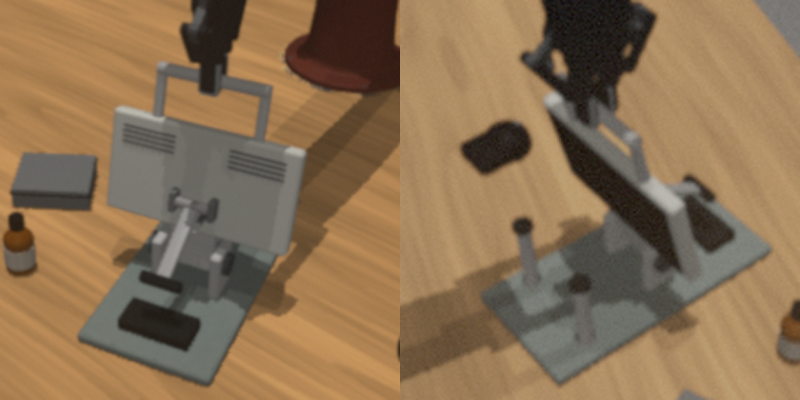

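The display is about 12° from upright with the kickstand down. Roughly 41 mm of level travel and 4 mm of rise remain, which I'll do slowly.

>>> servo_tool --deltas '[[[5,4.5,1.5,1,0],[5,9,3,2,0],[5,13.5,4,3,0],[5,18,5.5,4,0],[5,22,7,4.5,0]]]'

```text
time: 12.48
tool_pos: [0.5856, 0.1461, 0.2562]
tool_rot: [0.001, 0.594, 0.805, 0.0]
contact_force: [-2.9, -4.0, 6.5]
gripper_width: 0.137
```

>>> servo_tool --deltas '[[[5,4,1,0.5,0],[5,8,2.5,0.5,0],[5,11,3.5,0.5,0],[5,13,4,0.5,0],[5,14,4.5,0.5,0]]]'

```text
time: 13.1
tool_pos: [0.5995, 0.1504, 0.2565]
tool_rot: [0.001, 0.594, 0.805, 0.0]
contact_force: [-1.9, -5.3, 7.2]
gripper_width: 0.137
```

```bash
python3 look.py p10
python3 - <<'E'
from plant import grab_frame
import cv2
for n,(y,x,h,w) in {"scene":(150,280,190,190),"side":(130,240,150,150)}.items():
    f=grab_frame(n)[:,:,::-1];cv2.imwrite(f"pics/{n}10.png",f)
    cv2.imwrite(f"pics/{n}10z.png",cv2.resize(f[y:y+h,x:x+w],(600,600),interpolation=cv2.INTER_CUBIC))
E
```

```text
13.2 [0.5996 0.1504 0.2565] [-0.86 -5.78  6.99] 0.13517618253093683
```

View pics/scene10z.png

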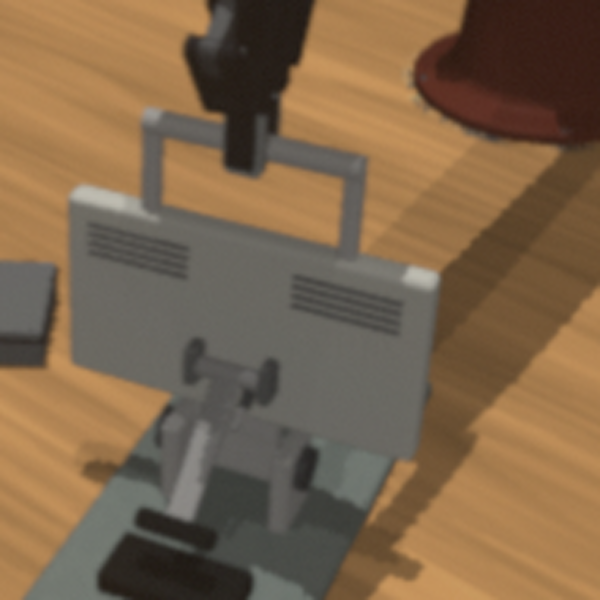

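View pics/side10z.png

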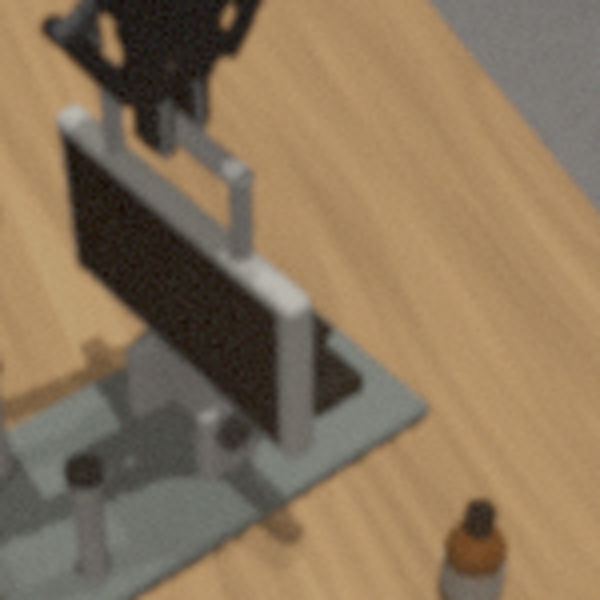

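Run:
```python
from h import *
S,D=calibration("scene"),calibration("side")
s=lambda x,y:(280+(x-1)/3.158,150+(y-1)/3.158)
d=lambda x,y:(240+(x-1.5)/4,130+(y-1.5)/4)
P=np.array([.6035,.1527,0]);R=np.array([[.9553,.2957,0],[-.2957,.9553,0],[0,0,1]])
def sh(n,a,b):
    p,e=tri(S,s(*a),D,d(*b));print(n,1e3*(R@(p-P)),e*1e3)
sh("bar -y",(152,118),(239,171))
sh("panel back top -y",(72,205),(311,305))
sh("panel back bot -y",(72,362),(312,450))
for n,q in [("bar-y",(0,-.06,.25)),("bar+y",(0,.06,.25)),("backtop-y",(.009,-.105,.198)),("backbot-y",(.009,-.105,.08)),("backtop+y",(.009,.105,.198)),("backbot+y",(.009,.105,.08)),("fronttop-y",(-.009,-.105,.198)),("frontbot-y",(-.009,-.105,.08)),("foot",(.086,0,.057))]:
    p=P+R.T@np.array(q);u=proj(S,p);v=proj(D,p)
    print(n,((u-[280,150])*3.158+1).round(),((v-[240,130])*4+1.5).round())
```

```text
bar -y [ -3.8381 -57.0512 252.8659] 0.9981092609933592
panel back top -y [   4.041  -102.7149  191.2547] 0.9895857915522277
panel back bot -y [   4.7536 -105.207    82.2442] 1.159503945684308
bar-y [145. 124.] [250. 176.]
bar+y [363. 174.] [107.  62.]
backtop-y [ 63. 198.] [321. 293.]
backbot-y [ 68. 369.] [317. 449.]
backtop+y [435. 291.] [79. 95.]
backbot+y [412. 469.] [ 95. 252.]
fronttop-y [ 78. 183.] [293. 309.]
frontbot-y [ 82. 353.] [292. 464.]
foot [178. 533.] [301. 315.]
```

The bar is still 3.8 mm (cameras) to 4.4 mm (arm) short of the pivot's x, about 1.2° below upright. The panel edges give only 0.4°. I'll make a small correction and ease the side load.

>>> servo_tool --deltas '[[[5,1,0,0.5,0],[5,2,0,0.5,0],[5,3.5,0.2,0.5,0],[5,3.5,0.2,0.5,0],[5,3.5,0.2,0.5,0]]]'

```text
time: 13.92
tool_pos: [0.6025, 0.1513, 0.2565]
tool_rot: [0.0, 0.594, 0.805, 0.0]
contact_force: [-2.0, -2.5, 6.0]
gripper_width: 0.133
```

```bash
python3 look.py p11
python3 - <<'E'
from plant import grab_frame,state
import cv2,numpy as np
for n,(y,x,h,w) in {"scene":(150,280,190,190),"side":(130,240,150,150)}.items():
    f=grab_frame(n)[:,:,::-1]
    cv2.imwrite(f"pics/{n}11z.png",cv2.resize(f[y:y+h,x:x+w],(600,600),interpolation=cv2.INTER_CUBIC))
p=state()["tool_pos"];print(((p-[.6035,.1527,0])@[.9553,.2957,0])*1e3)
E
```

```text
14.025 [0.6025 0.1513 0.2565] [-2.25 -1.91  5.98] 0.13707527601619818
-1.4240796060282592
```

View pics/scene11z.png

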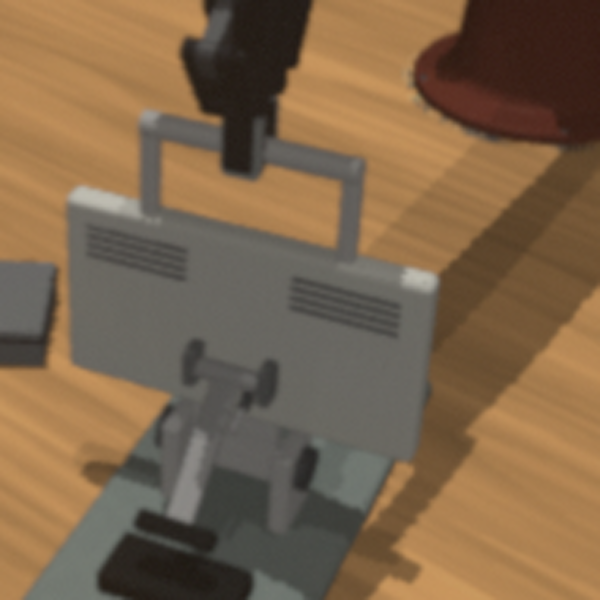

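View pics/side11z.png

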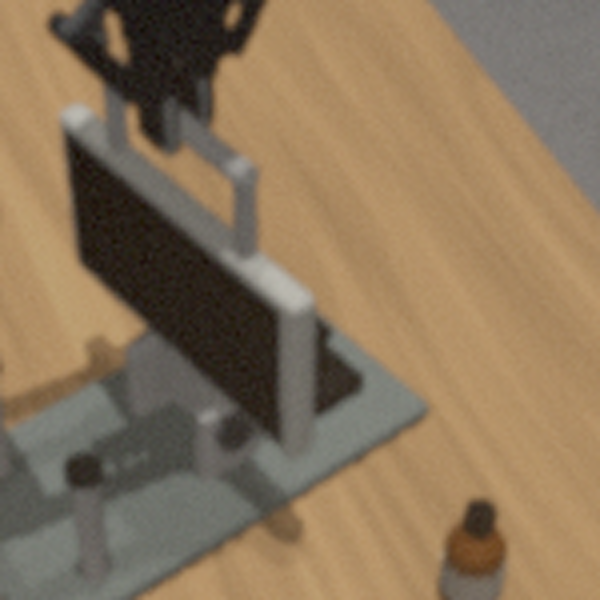

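The display is upright within about half a degree, the handle is gripped, the kickstand is down and the bystanders are untouched. I'm handing in.

```bash
python3 -c "
from plant import job_done,state
print(job_done());s=state();print(s['time'],s['tool_pos'],s['contact_force'],s['gripper_width'])"
```

```text
the job is handed in; nothing more can be done
None
the job is handed in; nothing more can be done
```

The display is standing upright with the gripper still holding its handle, and the job was handed in at about 14 s.

- **Kickstand:** while the display leaned on its rests, I pushed the kickstand over centre with the shut fingers. It snapped fully down; in both views the foot sat where a full 100° swing puts it.
- **Swing:** I then gripped the handle bar and swung the display up over about 5.5 s. The highest force reading I saw was about 20 N, early in the swing; at the end it was about 7 N.
- **Last checks:** the arm put the bar 1.4 mm short of directly above the pivot, about 0.4° before upright. The opening read 0.137, so the bar was held, and the kickstand was still down. The slide box and bottle looked unmoved in the last pictures. The mouse was last in view shortly before the end and also looked unmoved.
- **Disagreements:** before the final correction the bar position gave about 1.2° short of upright, while the panel edges gave only 0.4°. I corrected by about 3 mm, between the two, so upright is certain only to about half a degree. The bar also seems to have slipped 3 to 4 mm down in the pads during the swing, but stayed gripped.

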